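Index the jar-filling wheel one station on

TASK

On the jar-filling turntable, draw up the black spring knob of the index pin, turn the wheel anticlockwise (seen from above) to the next slot only, and let the pin drop fully home there so that the wheel is locked again. Do not force the wheel against the pin, do not turn it back from its first station or well past that slot, and leave the other things on the counter where they stand; finish with the knob let go.

Things in the scene. Friction and masses are not known exactly. Their poses are not given: they have to be found in the camera images.
- stand: Fixed turntable stand: white round foot 300 mm across, 12 mm high. Origin: on the wheel's vertical axis, at counter height; z up. At its far side (168 mm out, within 0.3 rad of +x of this frame, clamped to the bracket of the ring) a 210 mm high post carries a white filling hopper over one jar (138 to 216 mm above the counter, 72 mm from the axis).
- ring_axis (a point): Point on the wheel's axis at the height of the index ring's flat top (45 mm above the counter). The steel ring has mean radius 115 mm and is 24 mm wide; radial slots 10 mm wide are cut through it. Its slightly wider aluminium part is a bracket, clamped by hand, with the NEXT slot, 0.7 to 1.3 rad anticlockwise of the first: the exact place is not measured, it must be felt (or seen).
- wheel_turn (a joint): Angle of the wheel about the vertical axis, rad; 0 at the start, grows anticlockwise seen from above; about 0.01 rad of play either way when the pin is home. Light friction holds it (1 to 2 N at the knob, plus the rubbing pin); it does not coast. It turns only while the pin is out of the slots.
- wheel_top (a point): Centre of the wheel's top face: white disc 198 mm across, 58 mm above the counter. It carries four amber jars, 42 mm across, tops 118 mm above the counter, 72 mm from the axis, all on the side away from the knob, and an aluminium arm (26 mm wide, top level with the disc) that bears the index pin 115 mm from the axis.
- pin_lift (a joint): How far the index pin is drawn up, m: 0 home in a slot, 0.009 when its tip (chamfered 1.5 mm) rides on the ring, 0.014 at the upper stop. A spring pushes it down (5 N to start, 7 N at the top, with its weight): let go, it rides on the ring as the wheel turns and snaps down by itself over a slot, whose wall then stops the wheel. Over 35 N between pin and ring is forcing it.
- plunger: The index pin (8 mm thick) and its knob, one piece, moving up and down in the wheel's arm and going round with it. Knob: upright plain black cylinder, 24 mm diameter, 30 mm high, above a bush 18 mm across and 12 mm high on the arm; nothing else stands within 50 mm. Origin: the pin's tip, 36 mm above the counter when home; z up.
- knob_mid (a point): Centre of the black knob at mid height: 88 mm above the counter when the pin is home, 97 mm when it rides on the ring; 115 mm from the wheel's axis.
- stock_bottle: Amber bottle, 60 mm across, 130 mm high, standing beside the turntable; leave it. Origin: centre of its underside.
- pill_jar: Small jar, 42 mm across, 60 mm high, near the knob's side of the turntable; leave it. Origin: centre of its underside.
- carton: Upright cardboard medicine carton 70 x 50 x 90 mm; leave it. Origin: centre of its underside.
- spatula: Tablet spatula, 190 mm long, lying flat; leave it. Origin: under its middle, x along it.
- mug: White mug, 76 mm across, 90 mm high; leave it. Origin: centre of its underside.
- stapler: Desk stapler 130 x 34 x 55 mm; leave it. Origin: centre of its underside, x along it.
- long_box: Flat paper box 60 x 150 x 45 mm; leave it. Origin: centre of its underside.

How it is judged:
On the way, in this order (a step that is already met when the one before it is completed fails the run):
1. the pin is drawn out of its first slot (lifted over 7 mm, wheel still at its first station) (value of joint pin_lift above 0.007 m and value of joint wheel_turn below 0.15 rad), for 0.05 s.
2. the wheel is turned off its first station with the pin out (value of joint wheel_turn above 0.2 rad and value of joint pin_lift above 0.006 m), for 0.05 s.
3. the pin has dropped home in the next slot (value of joint wheel_turn between 0.68 and 1.32 rad and value of joint pin_lift below 0.002 m), for 0.2 s.
At the end, for the whole second after the job is handed in: The pin is home (lift under 2 mm) in the next slot (wheel turned 0.68 to 1.32 rad anticlockwise, whichever place the slot has), the wheel is at rest (under 0.05 rad/s) (all of step 3 and velocity of joint wheel_turn between -0.05 and 0.05 rad/s); the robot touches nothing.
It fails at once if the wheel is forced against the pin: over 35 N between the pin and the ring (contact force between plunger and stand above 35 N).
It fails at once if the wheel is turned backwards (more than 0.1 rad) (value of joint wheel_turn below -0.1 rad).
It fails at once if the wheel is carried well past the next slot (beyond 1.5 rad) (value of joint wheel_turn above 1.5 rad).
It fails at once if another thing on the counter is pushed more than 30 mm (distance of any of stock_bottle, pill_jar, carton, spatula, mug, stapler, long_box from where it was at the start of the episode above 0.03 m).
It also fails if it takes over 48 s, if anything falls off the work surface, if the arm or the gripper's body presses on something with over 40 N, if the wrist force passes 120 N, or if a joint passes its speed limit or range.

ROBOT

A 6-joint arm with a two-finger parallel gripper is mounted at the origin on the work surface. World frame = base frame: x ahead of the robot, y to its left, z up, the work surface at z = 0. Lengths are in m, angles in rad, forces in N, time in s.
With the tool pointing down it reaches from about 0.35 to 0.775 m from the base axis. Payload 7.3 kg.
Tool frame: the origin (TCP) lies between the finger pads; the fingertips stand ahead of it and the grasp point (between the pads) lies 6 mm ahead of it (robot.tip_extent is the x of the fingertips in the tool frame, in m); x points along the fingers, z is the direction in which the jaws open and shut, and the axes are right-handed (so a half turn about x gives the same grasp; the last joint's range is limited). The gripper opens to 92 mm and grips with 3 to 60 N. Pads are 19 mm wide; open, the fingers measure 130 mm over their backs; the gripper's body (75 mm by 190 mm) begins 47 mm behind the grasp point.
Start: joints at [-1.309, 0.342, 1.524, -0, 1.275, -0.146], TCP at [0.208, -0.482, 0.252] pointing down, gripper open.
Joint ranges: [-2.53, 2.53], [-0.77, 2.02], [0.04, 2.7], [-1, 4.14], [0.28, 2.66], [-3.11, 3.11]. Speed limits (rad/s): [2.57, 2.57, 3.14, 3.14, 3.14, 3.14].

INTERFACE

Orientations are given as [roll, pitch, yaw] about the fixed x, y, z axes, in that order (R = Rz(yaw) Ry(pitch) Rx(roll)).
In Python, from cell import robot gives the robot as it stands. The module is installed in compiled form; this text tells all that it offers.
- The arm moves only by the shell command python3 -m creep 'ROWS' [FORCE]. ROWS is JSON, a list of rows, each an object with "translation": the shift along the tool's x, y, z in m, a list of three; "twist": the turn, a rotation vector about the tool's x, y, z in rad, a list of three; "hand": the opening in per cent of the stroke, from 0 (shut) to 100 (fully open). A call has 1 to 5 rows; each row is the pose to reach, as a shift and turn from the pose measured when the call began, along the tool's axes at that moment; what a row does not reach only later rows make up. A row lasts 1/10 s, in which the tool goes at most 50 mm and 8.59 degrees, less where a joint would pass 70% of its speed; a pose out of reach is approached as far as the arm can. A call with a gripper value outside its range is refused whole. The fingers move at their own pace and stop on an object; FORCE is the grip in N (left out, the last holds). Time passes only in rows, so rows that repeat a pose let the fingers close. It gives the time, the measured TCP pose, the force and the opening at its end, in the units of the state.
- robot.observe(): the state, without advancing time (a new reading comes with each control period).
- robot.read_camera(name): name is "side" or "top"; returns the picture (400x640x3 uint8, blue, green, red); there is no depth.
- robot.calibration(name): a dict with "intrinsics" (3x3 intrinsics, pixels), "dist" ([k1, k2, p1, p2, k3] as OpenCV has them; the pictures are not rectified), "cam_to_world" (4x4, takes a point from camera to world coordinates). Camera axes: x right, y up, looking along -z (the intrinsics and any distortion apply to the point x, -y, -z); pixel columns grow to the right and rows downward; lengths in m; the calibration is good to about 2 mm. A picture is of the moment at which its call begins. calibration takes no time and is no camera call.
- robot.hand_in(): hands the job in, once; it reports no verdict.
The state is a dict: "time": time; "qpos": joint angles; "qvel": joint speeds; "joint_efforts": joint torques, N m; "tool_pos": TCP position; "tool_rot": TCP orientation; "contact_force": force on the tool from outside, world axes, zero at the start; "torque": the same for the moment, N m; "opening": finger opening in m.
Only numpy, scipy, OpenCV 4.12 (cv2) and the standard library are available. Lean on these libraries where they do the work, as an engineer would, in place of code of your own. Each camera call takes 0.05 s, during which the arm holds its last target. There are 200 camera calls.

## Working session

There is one attempt and no reset: what is moved stays moved. The work goes in short steps, Python scripts to look and compute and a shell command to move; the robot and the scene stay as the last step left them, time stands still between calls to the robot, and variables do not carry over. Pictures are saved under pics/ and viewed, about 8 in all and at most 12, crops included, and the job is handed in when it is done.

```bash
mkdir -p pics
python3 - <<'E'
from cell import robot
import cv2,numpy as np
for n in("side","top"):
    im=robot.read_camera(n);cv2.imwrite(f"pics/{n}0.png",im)
    c=robot.calibration(n);print(n,c)
print(robot.observe(),robot.tip_extent)
E
```

```text
side {'intrinsics': array([[491.77383515,   0.        , 319.14812478],
       [  0.        , 491.77383515, 202.4894223 ],
       [  0.        ,   0.        ,   1.        ]]), 'dist': array([0.05383737, 0.        , 0.        , 0.        , 0.        ]), 'cam_to_world': array([[ 0.90674672,  0.2722579 , -0.32200314,  0.04521801],
       [-0.4211407 ,  0.54625108, -0.72405129, -1.05050533],
       [-0.02123412,  0.79213976,  0.60997026,  1.00177514],
       [ 0.        ,  0.        ,  0.        ,  1.        ]])}
top {'intrinsics': array([[478.46870698,   0.        , 316.68367973],
       [  0.        , 478.46870698, 191.53587338],
       [  0.        ,   0.        ,   1.        ]]), 'dist': array([-0.0754553,  0.       ,  0.       ,  0.       ,  0.       ]), 'cam_to_world': array([[-0.01069225,  0.99253425, -0.12149665,  0.33957526],
       [-0.99978491, -0.008452  ,  0.01893916,  0.05980948],
       [ 0.01777087,  0.12167302,  0.99241114,  1.61625236],
       [ 0.        ,  0.        ,  0.        ,  1.        ]])}
{'time': 0.1, 'qpos': array([-1.30899312e+00,  3.42629631e-01,  1.52490689e+00,  1.97423135e-05,
        1.27537723e+00, -1.46003090e-01]), 'qvel': array([-0.00041889, -0.00083192, -0.00227711, -0.00077287, -0.00042245,
        0.00060441]), 'joint_efforts': array([ 3.46598266e-03, -4.32000089e+01, -2.44695979e+01,  7.19426712e-02,
        5.25610533e-02, -4.29287070e-05]), 'tool_pos': array([ 0.20815455, -0.48162739,  0.25113168]), 'tool_rot': array([2.98129986, 1.56947509, 1.81830407]), 'contact_force': array([ 0.09191018,  0.61950841, -0.17751076]), 'torque': array([-0.01177958, -0.00822772, -0.00816031]), 'opening': 0.09184323858376031} 0.025
```

View pics/side0.png

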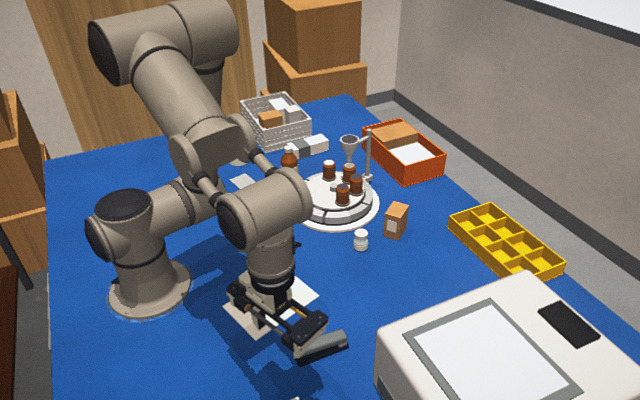

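View pics/top0.png

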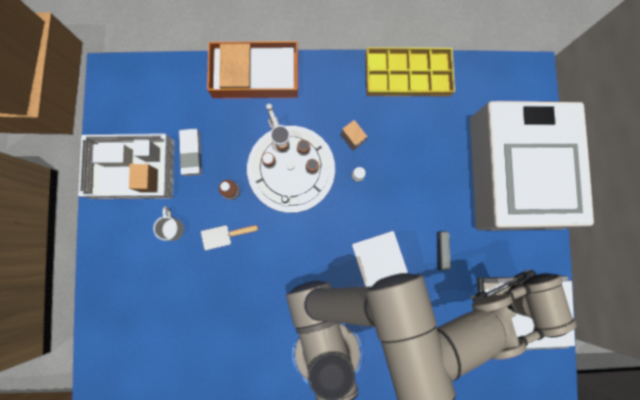

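The side view shows the turntable at about (337,200), with the arm hiding the knob. The top view has the wheel centre near (291,167), the knob near (285,199), the post at (270,108), and the bottle, jar and carton clear of it. I'll zoom in on the top view.

```bash
cat > h.py <<'E'
from cell import robot
import cv2,numpy as np
from scipy.spatial.transform import Rotation as R
def ray(n,u,v):
    c=robot.calibration(n);p=cv2.undistortPoints(np.array([[[u,v]]],float),c["intrinsics"],c["dist"])[0,0]
    T=c["cam_to_world"];return T[:3,3],T[:3,:3]@np.array([p[0],-p[1],-1])
def plane(n,u,v,z):
    o,d=ray(n,u,v);return o+d*(z-o[2])/d[2]
def proj(n,P):
    c=robot.calibration(n);T=c["cam_to_world"];q=T[:3,:3].T@(np.array(P,float)-T[:3,3])
    return cv2.projectPoints(np.array([[q[0],-q[1],-q[2]]]),np.zeros(3),np.zeros(3),c["intrinsics"],c["dist"])[0][0,0]
def tworay(a,b):
    (o,d),(p,e)=ray(*a),ray(*b)
    s=np.linalg.lstsq(np.stack([d,-e],1),p-o,rcond=None)[0]
    x,y=o+s[0]*d,p+s[1]*e;return (x+y)/2,np.linalg.norm(x-y)
def rot():return R.from_euler("xyz",robot.observe()["tool_rot"]).as_matrix()
def crop(n,u0,v0,w,h,k,name):
    im=robot.read_camera(n);cv2.imwrite("pics/"+name,cv2.resize(im[v0:v0+h,u0:u0+w],None,fx=k,fy=k,interpolation=cv2.INTER_CUBIC));return im
E
python3 - <<'E'
from h import *
im=crop("top",235,95,140,125,5,"topc.png")
print(plane("top",291,167,.058),plane("top",285,199,.1))
print(rot().round(3))
E
```

```text
[0.61265235 0.1139815  0.058     ] [0.50211711 0.13203697 0.1       ]
[[-0.     0.918  0.397]
 [ 0.001  0.397 -0.918]
 [-1.     0.    -0.001]]
```

View pics/topc.png

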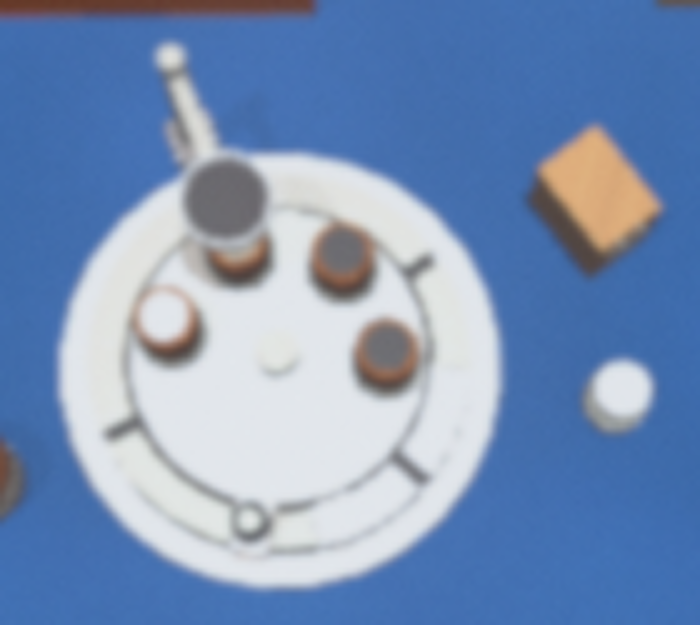

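Run:
```python
from h import *
im=cv2.imread("pics/top0.png")
hsv=cv2.cvtColor(im,cv2.COLOR_BGR2HSV)
m=((hsv[...,1]<70)&(hsv[...,2]>120)).astype(np.uint8)
box=np.zeros_like(m);box[120:215,240:340]=1;m=cv2.morphologyEx(m*box,cv2.MORPH_CLOSE,np.ones((9,9)))
cs,_=cv2.findContours(m,cv2.RETR_EXTERNAL,cv2.CHAIN_APPROX_NONE);c=max(cs,key=cv2.contourArea)
h=cv2.convexHull(c);print(cv2.fitEllipse(h),cv2.boundingRect(c))
# lower half of foot rim -> circle in world at z=.012
P=np.array([plane("top",u+0.0,v,.012)[:2] for u,v in c[:,0] if v>150])
A=np.c_[2*P,np.ones(len(P))];s=np.linalg.lstsq(A,(P**2).sum(1),rcond=None)[0]
C=s[:2];print("axis",C,"r",np.sqrt(s[2]+C@C))
f=lambda x,y,z:plane("top",235+(x+.5)/5-.5,95+(y+.5)/5-.5,z)[:2]
hub=f(278,354,.06);print("hub",hub)
for nm,x,y,z in(("knob",251,520,.103),("next",412,467,.045),("prev",122,428,.045),("third",418,266,.045),("post",170,57,.21),("hopper",225,200,.216),("jar",386,348,.118),("pill",620,388,.06),("bottle",-10,475,.13)):
    p=f(x,y,z);d=p-C;print(nm,p.round(4),"r",np.hypot(*d).round(4),"ang",np.arctan2(d[1],d[0]).round(3))
```

```text
((289.71014404296875, 166.98733520507812), (86.57667541503906, 92.9241714477539), 153.0919189453125) (247, 120, 88, 93)
axis [0.61646723 0.11691796] r 0.14865789742610003
hub [0.61767474 0.11652913]
knob [0.5031 0.1325] r 0.1145 ang 3.005
next [0.5437 0.0286] r 0.1144 ang -2.26
prev [0.5714 0.2207] r 0.1131 ang 1.98
third [0.6794 0.0232] r 0.1129 ang -0.979
post [0.7743 0.176 ] r 0.1685 ang 0.358
hopper [0.6836 0.1423] r 0.0718 ang 0.361
jar [0.6106 0.0458] r 0.0714 ang -1.652
pill [ 0.5932 -0.109 ] r 0.2271 ang -1.673
bottle [0.5299 0.2945] r 0.1976 ang 2.024
```

Next slot lies 1.02 rad on. I'll move to hover above the knob, with the jaw axis turned to the tangent.

```bash
python3 -m creep '[{"translation":[-0.05,0.515,-0.447],"twist":[0,0,0],"hand":60},{"translation":[-0.05,0.515,-0.447],"twist":[0,0,0],"hand":60},{"translation":[-0.05,0.515,-0.447],"twist":[0,0,0],"hand":60},{"translation":[-0.05,0.515,-0.447],"twist":[0,0,0],"hand":60},{"translation":[-0.05,0.515,-0.447],"twist":[0,0,0],"hand":60}]'
python3 -c "
from h import *
print(rot().round(3),robot.observe()['qpos'].round(2)); M=rot();print(M.T@(np.array([.503,.1325,.30])-robot.observe()['tool_pos']))"
```

```text
time: 0.65
tool_pos: [0.3165, -0.2553, 0.2701]
tool_rot: [2.919, 1.57, 1.756]
contact_force: [0.9, 0.1, -0.3]
opening: 0.0575
[[-0.     0.918  0.396]
 [ 0.001  0.396 -0.918]
 [-1.     0.    -0.001]] [-0.87  0.11  1.78  0.    1.25  0.3 ]
[-0.02947274  0.3248033  -0.28234174]
```

```bash
python3 -m creep '[{"translation":[-0.03,0.325,-0.282],"twist":[0.1,0,0],"hand":60},{"translation":[-0.03,0.325,-0.282],"twist":[0.2,0,0],"hand":60},{"translation":[-0.03,0.325,-0.282],"twist":[0.3,0,0],"hand":60},{"translation":[-0.03,0.325,-0.282],"twist":[0.4,0,0],"hand":60},{"translation":[-0.03,0.325,-0.282],"twist":[0.545,0,0],"hand":60}]'
cat > go.py <<'E'
from h import *
import sys
t=np.array(list(map(float,sys.argv[1:4])));ang=float(sys.argv[4]) # jaw axis yaw wanted
M=rot();o=robot.observe();x=[-1e-9,0,-1]
z=np.array([np.cos(ang),np.sin(ang),0]);X=np.array([0,0,-1.]);W=np.stack([X,np.cross(z,X),z],1)
print("shift",(M.T@(t-o["tool_pos"])).round(4),"twist",R.from_matrix(M.T@W).as_rotvec().round(3),"t",round(o["time"],2),"q",o["qpos"].round(2))
E
python3 go.py .503 .1325 .30 -1.707
```

```text
time: 1.15
tool_pos: [0.4191, -0.0432, 0.2869]
tool_rot: [-3.11, 1.569, 1.489]
contact_force: [0.0, -0.7, -0.3]
opening: 0.0551
shift [-0.0129  0.0634 -0.1841] twist [ 0.023 -0.001  0.   ] t 1.15 q [-0.29  0.12  1.72  0.    1.3   1.4 ]
```

```bash
python3 -m creep '[{"translation":[-0.013,0.063,-0.184],"twist":[0.02,0,0],"hand":60},{"translation":[-0.013,0.063,-0.184],"twist":[0.02,0,0],"hand":60},{"translation":[-0.013,0.063,-0.184],"twist":[0.02,0,0],"hand":60},{"translation":[-0.013,0.063,-0.184],"twist":[0.02,0,0],"hand":60},{"translation":[-0.013,0.063,-0.184],"twist":[0.02,0,0],"hand":60}]'
python3 go.py .503 .1325 .30 -1.707; python3 -c "
from h import *
print(proj('side',(.503,.1325,.088)),proj('side',(.503,.1325,.103)))
crop('side',270,140,130,100,6,'sidec.png')"
```

```text
time: 1.65
tool_pos: [0.5038, 0.1371, 0.2996]
tool_rot: [3.11, 1.568, 1.411]
contact_force: [0.6, -0.3, 1.1]
opening: 0.0552
shift [-0.0004 -0.0002  0.0046] twist [ 0.008 -0.003 -0.   ] t 1.65 q [0.12 0.3  1.45 0.   1.39 1.82]
[299.07671618 187.67907217] [298.85685413 183.82612239]
```

View pics/sidec.png

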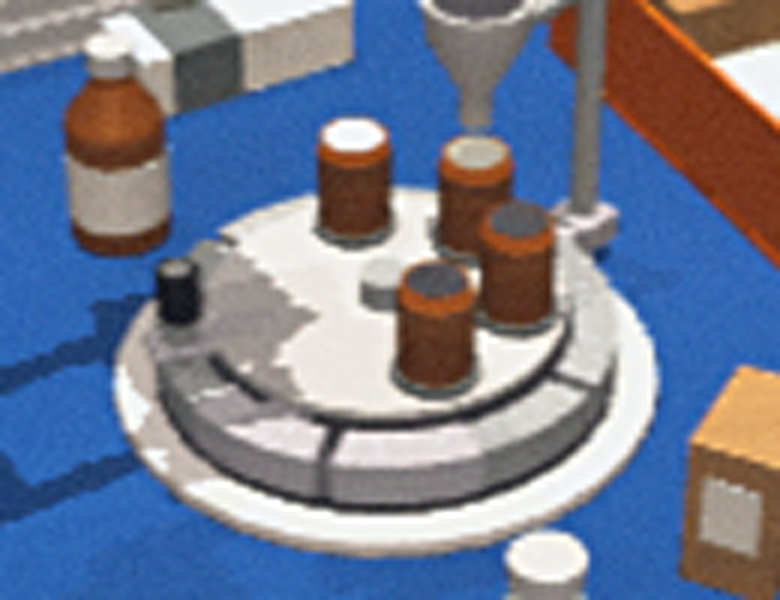

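The crop shows the knob top at (179,268), which is full-image (299.4,184.2), matching the prediction. The next slot runs at crop (333,437), on the paler bracket. I'll confirm both with two views.

```bash
python3 - <<'E'
from h import *
s=lambda x,y:("side",270+(x+.5)/6-.5,140+(y+.5)/6-.5)
t=lambda x,y:("top",235+(x+.5)/5-.5,95+(y+.5)/5-.5)
print("knobtop",tworay(s(179,268),t(251,520)))
print("slot",tworay(s(331,440),t(412,467)))
C=np.array([.617,.117])
for a in((331,433),(330,445)):
    p=plane(*s(*a),.045)[:2]-C;print(np.hypot(*p),(np.arctan2(p[1],p[0])%6.2832))
E
python3 go.py .503 .1325 .13 -1.707
```

```text
knobtop (array([0.50399826, 0.1324078 , 0.10095383]), np.float64(0.0014552014435633058))
slot (array([0.54346002, 0.0287268 , 0.04552814]), np.float64(0.0004134568296521179))
0.10876928417390179 4.001350209500741
0.1184693375532303 4.019205489240279
shift [0.1694 0.0007 0.0024] twist [ 0.007 -0.001  0.001] t 1.7 q [0.11 0.3  1.45 0.   1.39 1.81]
```

```bash
python3 -m creep '[{"translation":[0.05,0.001,0.002],"twist":[0,0,0],"hand":60},{"translation":[0.1,0.001,0.002],"twist":[0,0,0],"hand":60},{"translation":[0.15,0.001,0.002],"twist":[0,0,0],"hand":60},{"translation":[0.18,0.001,0.002],"twist":[0,0,0],"hand":60},{"translation":[0.202,0.001,0.002],"twist":[0,0,0],"hand":60}]'
python3 go.py .5035 .1325 .097 -1.707
```

```text
time: 2.2
tool_pos: [0.5016, 0.1314, 0.0948]
tool_rot: [-1.564, 1.566, 3.018]
contact_force: [0.5, -0.0, -0.5]
opening: 0.055
shift [-0.0022  0.0018 -0.0013] twist [0.006 0.    0.005] t 2.2 q [0.11 0.51 1.74 0.   0.89 1.81]
```

```bash
python3 -m creep '[{"translation":[-0.002,0.002,-0.001],"twist":[0,0,0],"hand":60},{"translation":[-0.002,0.002,-0.001],"twist":[0,0,0],"hand":15},{"translation":[-0.002,0.002,-0.001],"twist":[0,0,0],"hand":15},{"translation":[-0.002,0.002,-0.001],"twist":[0,0,0],"hand":15},{"translation":[-0.002,0.002,-0.001],"twist":[0,0,0],"hand":15}]' 25
python3 go.py .5035 .1325 .097 -1.707
```

```text
time: 2.7
tool_pos: [0.5042, 0.1322, 0.098]
tool_rot: [-1.704, 1.568, 2.877]
contact_force: [-0.1, 0.1, -0.5]
opening: 0.0273
shift [ 0.001  -0.0007 -0.0002] twist [ 0.006 -0.     0.003] t 2.7 q [0.11 0.51 1.73 0.   0.9  1.81]
```

```bash
python3 -m creep '[{"translation":[0,0,0],"twist":[0,0,0],"hand":10},{"translation":[0,0,0],"twist":[0,0,0],"hand":10},{"translation":[0,0,0],"twist":[0,0,0],"hand":10}]' 30
```

```text
time: 3.0
tool_pos: [0.5042, 0.1323, 0.0981]
tool_rot: [-1.69, 1.568, 2.892]
contact_force: [-0.2, 0.7, -0.3]
opening: 0.0238
```

```bash
python3 -m creep '[{"translation":[-0.003,0,0],"twist":[0,0,0],"hand":10},{"translation":[-0.006,0,0],"twist":[0,0,0],"hand":10},{"translation":[-0.009,0,0],"twist":[0,0,0],"hand":10},{"translation":[-0.012,0,0],"twist":[0,0,0],"hand":10},{"translation":[-0.012,0,0],"twist":[0,0,0],"hand":10}]'; python3 -m creep '[{"translation":[0,0,0],"twist":[0,0,0],"hand":10},{"translation":[0,0,0],"twist":[0,0,0],"hand":10}]'
python3 -c "
from h import *
crop('side',270,140,130,100,6,'lift.png')"
```

```text
time: 3.5
tool_pos: [0.5041, 0.1322, 0.1102]
tool_rot: [-1.683, 1.567, 2.899]
contact_force: [1.0, 1.3, -7.3]
opening: 0.0237
time: 3.7
tool_pos: [0.5041, 0.1322, 0.1101]
tool_rot: [-1.667, 1.567, 2.915]
contact_force: [1.4, 0.6, -6.7]
opening: 0.0234
```

View pics/lift.png

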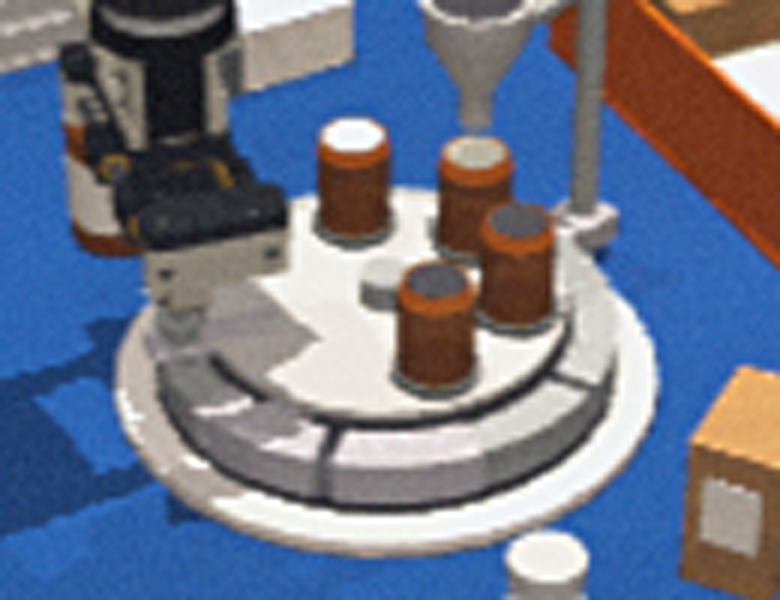

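```bash
cat > st.py <<'E'
from h import *
C=np.array([.617,.117]);o=robot.observe();M=rot();p=o["tool_pos"][:2]-C
a=np.arctan2(p[1],p[0])%(2*np.pi);z=M[:,2];x=M[:,0]
tang=np.arctan2(z[1],z[0])%(2*np.pi)-np.pi/2
f=o["contact_force"];print("r",np.hypot(*p).round(4),"turn",round(a-3.005,3),"jawturn",round(tang-3.005,3),"z",o["tool_pos"][2].round(4),"Ftool",(M.T@f).round(1),"tilt",x.round(3),"open",round(o["opening"],4),"t",round(o["time"],2),"q",o["qpos"].round(2))
E
python3 st.py
python3 -m creep '[{"translation":[0,0.0001,0.0058],"twist":[-0.05,0,0],"hand":10},{"translation":[0,0.0006,0.0115],"twist":[-0.10,0,0],"hand":10},{"translation":[0,0.0013,0.0172],"twist":[-0.15,0,0],"hand":10},{"translation":[0,0.0023,0.0228],"twist":[-0.20,0,0],"hand":10},{"translation":[0,0.0036,0.0284],"twist":[-0.25,0,0],"hand":10}]'
python3 st.py
```

```text
r 0.1139 turn 0.002 jawturn 0.006 z 0.1101 Ftool [ 7.1  0.9 -0.6] tilt [-0.003  0.001 -1.   ] open 0.0234 t 3.75 q [0.11 0.5  1.72 0.   0.93 1.81]
time: 4.25
tool_pos: [0.5035, 0.1036, 0.1098]
tool_rot: [-1.918, 1.566, 2.916]
contact_force: [1.4, 1.4, -7.6]
opening: 0.023
r 0.1143 turn 0.254 jawturn 0.258 z 0.1098 Ftool [ 7.6  1.6 -1.2] tilt [-0.004  0.001 -1.   ] open 0.023 t 4.25 q [0.05 0.49 1.74 0.   0.92 1.5 ]
```

```bash
python3 -m creep '[{"translation":[0,0.0001,0.0058],"twist":[-0.05,0,0],"hand":10},{"translation":[0,0.0006,0.0115],"twist":[-0.10,0,0],"hand":10},{"translation":[0,0.0013,0.0172],"twist":[-0.15,0,0],"hand":10},{"translation":[0,0.0023,0.0228],"twist":[-0.20,0,0],"hand":10},{"translation":[0,0.0036,0.0284],"twist":[-0.25,0,0],"hand":10}]'
python3 st.py
python3 -m creep '[{"translation":[0,0.0001,0.0058],"twist":[-0.05,0,0],"hand":10},{"translation":[0,0.0006,0.0115],"twist":[-0.10,0,0],"hand":10},{"translation":[0,0.0013,0.0172],"twist":[-0.15,0,0],"hand":10},{"translation":[0,0.0023,0.0228],"twist":[-0.20,0,0],"hand":10},{"translation":[0,0.0036,0.0284],"twist":[-0.25,0,0],"hand":10}]'
python3 st.py
```

```text
time: 4.75
tool_pos: [0.51, 0.0757, 0.1095]
tool_rot: [-2.155, 1.565, 2.931]
contact_force: [-1.0, 0.7, -6.4]
opening: 0.0234
r 0.1147 turn 0.505 jawturn 0.51 z 0.1095 Ftool [ 6.4 -0.6 -1. ] tilt [-0.006  0.001 -1.   ] open 0.0234 t 4.75 q [-0.    0.49  1.73  0.    0.93  1.19]
time: 5.25
tool_pos: [0.5231, 0.0504, 0.1091]
tool_rot: [-2.367, 1.563, 2.971]
contact_force: [-0.3, 0.4, -6.9]
opening: 0.0237
r 0.1151 turn 0.754 jawturn 0.762 z 0.1091 Ftool [ 6.9  0.1 -0.4] tilt [-0.008  0.001 -1.   ] open 0.0237 t 5.25 q [-0.05  0.51  1.7   0.    0.94  0.89]
```

```bash
python3 -m creep '[{"translation":[0,0.0001,0.0058],"twist":[-0.05,0,0],"hand":10},{"translation":[0,0.0006,0.0115],"twist":[-0.10,0,0],"hand":10},{"translation":[0.001,0.0012,0.0160],"twist":[-0.14,0,0],"hand":10},{"translation":[0.002,0.0012,0.0160],"twist":[-0.14,0,0],"hand":10}]'
python3 -m creep '[{"translation":[0,0,0],"twist":[0,0,0],"hand":30},{"translation":[0,0,0],"twist":[0,0,0],"hand":30},{"translation":[0,0,0],"twist":[0,0,0],"hand":30},{"translation":[0,0,0],"twist":[0,0,0],"hand":30}]'
python3 st.py;python3 -c "
from h import *
crop('side',270,140,130,100,6,'rel.png')"
```

```text
time: 5.65
tool_pos: [0.5337, 0.0375, 0.1072]
tool_rot: [-2.405, 1.563, 3.073]
contact_force: [-2.8, -3.7, 2.5]
opening: 0.0235
time: 6.05
tool_pos: [0.5338, 0.0377, 0.1075]
tool_rot: [-2.427, 1.564, 3.051]
contact_force: [-0.1, -0.2, 0.8]
opening: 0.0273
r 0.115 turn 0.898 jawturn 0.902 z 0.1075 Ftool [-0.8 -0.2  0. ] tilt [-0.007  0.001 -1.   ] open 0.0273 t 6.05 q [-0.07  0.52  1.68  0.    0.95  0.73]
```

View pics/rel.png

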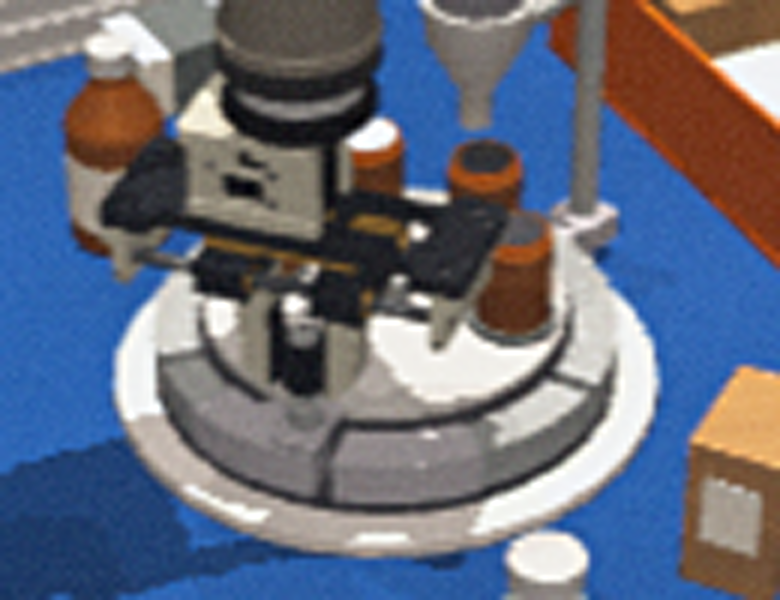

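The picture shows the pin riding on the ring just short of the slot (arm near (305,400), slot near (333,430)), and the jaws are loose around the knob. I'll push on gently.

```bash
python3 -m creep '[{"translation":[0,0,0.002],"twist":[-0.017,0,0],"hand":30},{"translation":[0,0.0001,0.004],"twist":[-0.035,0,0],"hand":30},{"translation":[0,0.0002,0.006],"twist":[-0.052,0,0],"hand":30},{"translation":[0,0.0003,0.008],"twist":[-0.07,0,0],"hand":30}]'
python3 st.py
python3 -m creep '[{"translation":[0,0,0.001],"twist":[-0.009,0,0],"hand":30},{"translation":[0,0,0.002],"twist":[-0.018,0,0],"hand":30}]'
python3 st.py
```

```text
time: 6.5
tool_pos: [0.5385, 0.0331, 0.1073]
tool_rot: [-2.652, 1.561, 2.897]
contact_force: [-2.9, 4.8, 2.9]
opening: 0.0278
r 0.1149 turn 0.955 jawturn 0.974 z 0.1073 Ftool [-2.9  1.6 -5.4] tilt [-0.009  0.002 -1.   ] open 0.0278 t 6.5 q [-0.08  0.53  1.66  0.    0.96  0.65]
time: 6.7
tool_pos: [0.5393, 0.0325, 0.1073]
tool_rot: [-2.747, 1.559, 2.822]
contact_force: [-4.5, 5.2, 3.5]
opening: 0.0276
r 0.1148 turn 0.964 jawturn 0.992 z 0.1073 Ftool [-3.4  1.  -6.9] tilt [-0.011  0.004 -1.   ] open 0.0276 t 6.7 q [-0.08  0.53  1.66  0.    0.96  0.63]
```

```bash
python3 -m creep '[{"translation":[0,0,0.002],"twist":[0,0,0],"hand":30},{"translation":[0,0,0.003],"twist":[0,0,0],"hand":30}]'
python3 st.py
python3 -m creep '[{"translation":[0,0,0.002],"twist":[0,0,0],"hand":30},{"translation":[0,0,0.003],"twist":[0,0,0],"hand":30}]'
python3 st.py;python3 -c "
from h import *
crop('side',290,150,80,75,8,'push.png')"
```

```text
time: 6.9
tool_pos: [0.5405, 0.0313, 0.1071]
tool_rot: [-2.769, 1.556, 2.8]
contact_force: [-4.2, 3.2, 3.1]
opening: 0.0275
r 0.1149 turn 0.978 jawturn 0.993 z 0.1071 Ftool [-3.  -0.4 -5.3] tilt [-0.014  0.005 -1.   ] open 0.0275 t 6.9 q [-0.09  0.53  1.66  0.    0.97  0.63]
time: 7.1
tool_pos: [0.5417, 0.0299, 0.1069]
tool_rot: [-2.772, 1.553, 2.798]
contact_force: [-4.4, 4.4, 2.0]
opening: 0.0275
r 0.1151 turn 0.994 jawturn 0.994 z 0.1069 Ftool [-1.9  0.4 -6.2] tilt [-0.017  0.006 -1.   ] open 0.0275 t 7.1 q [-0.09  0.54  1.65  0.01  0.97  0.62]
```

View pics/push.png

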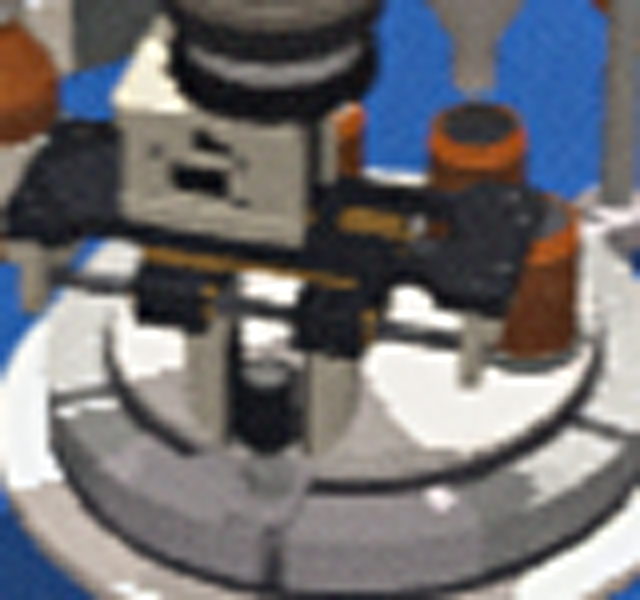

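The picture shows the knob at (266,405), almost in line with the slot (270,550), and friction steady at about 6 N. I'll continue in small steps.

```bash
python3 -m creep '[{"translation":[0,0,0.002],"twist":[0,0.01,0],"hand":30},{"translation":[-0.0005,0,0.0025],"twist":[-0.01,0.01,0],"hand":30}]'
python3 st.py
```

```text
time: 7.35
tool_pos: [0.5437, 0.028, 0.107]
tool_rot: [-2.903, 1.543, 2.677]
contact_force: [-0.6, 0.2, -0.2]
opening: 0.0276
r 0.1153 turn 1.019 jawturn 1.005 z 0.107 Ftool [ 0.2 -0.2 -0.6] tilt [-0.025  0.012 -1.   ] open 0.0276 t 7.35 q [-0.09  0.54  1.64  0.01  0.99  0.6 ]
```

```bash
python3 -m creep '[{"translation":[0,0,0.002],"twist":[0,0,0],"hand":30},{"translation":[-0.0005,0,0.0025],"twist":[-0.01,0,0],"hand":30}]'
python3 st.py
```

```text
time: 7.55
tool_pos: [0.5453, 0.0265, 0.1071]
tool_rot: [-2.908, 1.542, 2.683]
contact_force: [-2.1, 3.4, -2.2]
opening: 0.0276
r 0.1155 turn 1.038 jawturn 1.015 z 0.1071 Ftool [ 2.3  1.2 -3.7] tilt [-0.026  0.013 -1.   ] open 0.0276 t 7.55 q [-0.1   0.55  1.63  0.01  0.99  0.59]
```

```bash
python3 -c "
from h import *
crop('side',290,150,80,75,8,'drop.png')"
```

```text
(no output)
```

View pics/drop.png

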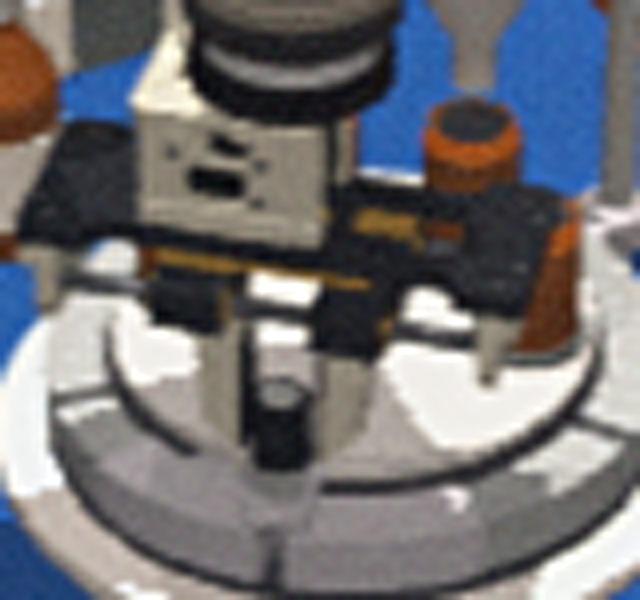

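The knob top has sunk about 20 crop pixels (roughly 9 mm), from (264,370) to (280,390), so the pin has dropped. I'll open the jaws and withdraw.

```bash
python3 -m creep '[{"translation":[0,0,-0.001],"twist":[0,0,0],"hand":30},{"translation":[0,0,-0.002],"twist":[0,0,0],"hand":60},{"translation":[0,0,-0.002],"twist":[0,0,0],"hand":60},{"translation":[0,0,-0.002],"twist":[0,0,0],"hand":60},{"translation":[0,0,-0.002],"twist":[0,0,0],"hand":60}]'
python3 st.py
python3 -m creep '[{"translation":[-0.02,0,0],"twist":[0,0,0],"hand":60},{"translation":[-0.05,0,0],"twist":[0,0,0],"hand":60},{"translation":[-0.1,0,0],"twist":[0,0,0],"hand":60},{"translation":[-0.15,0,0],"twist":[0,0,0],"hand":60},{"translation":[-0.2,0,0],"twist":[0,0,0],"hand":60}]'
python3 st.py; python3 -c "
from h import *
crop('side',270,140,130,100,6,'end.png')"
```

```text
time: 8.1
tool_pos: [0.544, 0.0276, 0.1073]
tool_rot: [-2.912, 1.543, 2.679]
contact_force: [0.2, -0.2, 0.4]
opening: 0.0529
r 0.1154 turn 1.022 jawturn 1.016 z 0.1073 Ftool [-0.4 -0.   0.2] tilt [-0.025  0.013 -1.   ] open 0.0529 t 8.1 q [-0.1   0.54  1.64  0.01  0.99  0.59]
time: 8.6
tool_pos: [0.5487, 0.0251, 0.3094]
tool_rot: [-2.912, 1.543, 2.68]
contact_force: [1.5, -0.7, 0.3]
opening: 0.0551
r 0.1145 turn 1.068 jawturn 1.016 z 0.3094 Ftool [-0.3  0.4  1.6] tilt [-0.025  0.012 -1.   ] open 0.0551 t 8.6 q [-0.1   0.36  1.33  0.01  1.47  0.59]
```

View pics/end.png

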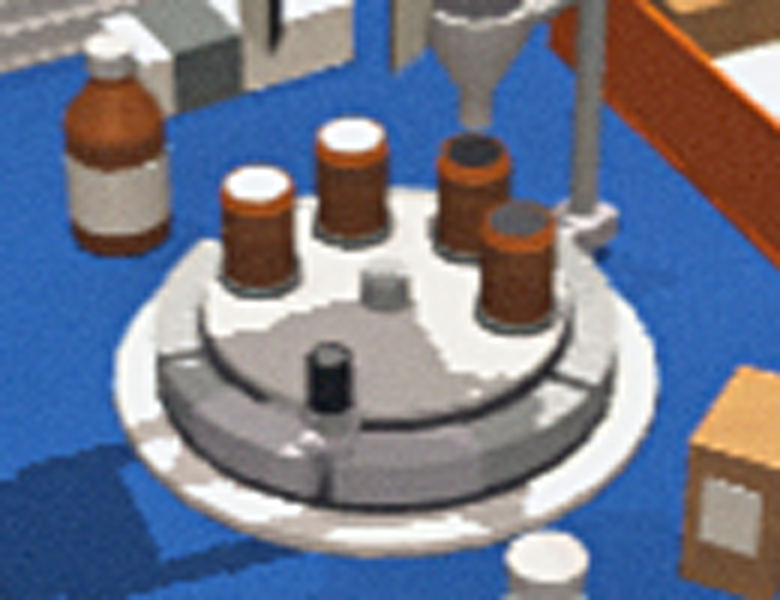

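Run:
```python
from h import *
C=np.array([.617,.117])
for turn in(1.0,1.018,1.03):
  for z in(.101,.110):
    a=3.005+turn;p=proj("side",(*(C+.1145*np.array([np.cos(a),np.sin(a)])),z));print(turn,z,((p-[270,140]+.5)*6-.5).round(1))
```

```text
1.0 0.101 [327.2 353.5]
1.0 0.11 [327.  339.3]
1.018 0.101 [331.2 354.1]
1.018 0.11 [330.9 339.9]
1.03 0.101 [333.8 354.5]
1.03 0.11 [333.6 340.2]
```

The knob top is seen at (331,352). Home height predicts (331,354) and riding on the ring predicts (331,340), so the pin is home at about 1.02 rad. Handing in.

```bash
python3 -c "
from cell import robot
print(robot.hand_in())"
```

```text
the job is handed in; nothing more can be done
None
```

The wheel is now locked in the next slot, about 1.02 rad anticlockwise of where it started, and the job is handed in. No verdict was reported.

- **What I did:** I gripped the knob and drew the pin up about 12 mm. Holding it up, I turned the wheel to about 0.9 rad, then loosened the jaws so the pin rode on the ring. I pushed the wheel on in 2 to 3 mm steps, with up to 7 N on the tool, until the pin dropped. Then I opened the jaws and withdrew to about 0.2 m above the knob.
- **Knob height:** In the final side picture the knob top is at crop (331,352). A pin fully home predicts (331,354), and a pin still riding on the ring predicts (331,340).
- **Slot position:** I saw the slot at 1.018 rad before moving. The pin dropped with the tool at about 1.02 rad.
- **Clearance:** The gripper is well above everything, reading about 1.7 N of force, which is sensor noise. The bottle, pill jar and carton stand where they were in the side picture. I did not take a final picture of the other items, but the arm passed well above them.
- **One discrepancy:** The tool had tilted by about 0.03 rad by the end of the push, which did not affect the result.

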